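# Change the label roll on an unwinder

### The arm

A 7-joint arm with a two-finger parallel gripper is mounted at the origin on the work surface. World frame = base frame: x ahead of the robot, y to its left, z up, the work surface at z = 0. Lengths are in m, angles in rad, forces in N, time in s.
With the tool pointing down it reaches from about 0.4 to 0.9 m from the base axis. Payload 5.5 kg.
Tool frame: the origin (TCP) lies midway between the tips of the shut fingers; the grasp point (between the pads) lies 19 mm behind it; z points along the fingers, y is the line along which they close (so a half turn about z gives the same grasp; the last joint's range is limited). The gripper opens to 92 mm and grips with 3 to 60 N. Pads are 19 mm wide; open, the fingers measure 130 mm over their backs; the gripper's body (75 mm by 190 mm) begins 47 mm behind the grasp point.
Start: joints at [-0.929, 0.501, -0.427, 1.55, 0.221, 1.138, -0.21], TCP at [0.24, 0.604, 0.227] pointing down, gripper open.
Joint ranges: [-2.88, 2.88], [-0.31, 2.03], [-1.54, 1.56], [0.2, 2.42], [-1.41, 4.55], [0.19, 2.02], [-2.57, 2.57]. Speed limits (rad/s): [2.57, 2.57, 3.14, 3.14, 3.14, 3.14, 3.14].

### API

Orientations are given as a unit quaternion [x, y, z, w].
In Python, from workcell import ctrl gives the robot as it stands.
- The arm moves only by the shell command python3 -m handwheel 'ROWS' [FORCE]. ROWS is JSON, a list of rows, each a list of 5 numbers: the gripper's target within -1 to 1 (shut at 1, half-way at 0, fully open at -1), then the shift along the tool's x, y, z as a fraction of full scale, then the turn about the tool's z as a fraction of full scale. In form: [[grip, x, y, z, yaw], ...]. A call has 1 to 8 rows; each row shifts and turns the commanded pose from where the row before left it, along the tool's axes as they then stand; what a row does not reach is not made up. Full scale, the value 1, is 0.05 m for a shift and 0.15 rad for a turn. A row lasts 1/8 s, in which the tool goes at most 62.5 mm and 10.7 degrees, less where a joint would pass 70% of its speed; a pose out of reach is approached as far as the arm can. A call with a number of a shift or a turn outside -1 to 1 is refused whole. A call with a gripper value outside its range is refused whole. The fingers move at their own pace and stop on an object; FORCE is the grip in N (left out, the last holds). Time passes only in rows, so rows that do not move let the fingers close. It gives the time, the measured TCP pose, the force, the opening and the grip force at its end, in the units of the state.
- ctrl.get_obs(): the state, without advancing time (a new reading comes with each control period).
- ctrl.grab_frame(name): name is "scene" or "top"; returns the picture (400x640x3 uint8, blue, green, red); there is no depth.
- ctrl.camera_params(name): a dict with "vertical_fov" (degrees; the focal length in pixels is half the picture's height over the tangent of half this angle, whatever the lens; pixels are square), "cx", "cy" (the principal point, pixels), "extrinsics" (4x4, takes a point from camera to world coordinates). Camera axes: x right, y up, looking along -z (the intrinsics and any distortion apply to the point x, -y, -z); pixel columns grow to the right and rows downward; lengths in m; the calibration is good to about 2 mm. A picture is of the moment at which its call begins. camera_params takes no time and is no camera call.
- ctrl.close_job(): hands the job in; it is judged then, once.
Trained networks look in the newest picture that a camera, given by its name, has taken for a name from the list of things; names that differ only in an ending like _2 or _b are one class to them, and where a whole thing is asked for, a point or a joint stands for the part that bears it (a point fixed in the world has none). Each returns a list of dicts, best first, with "conf" (0 to 1); they miss things now and then, are a little off and sometimes report something else, mostly with a low value. They report only what shows in the picture. A call takes as long as a camera call. They do not tell look-alikes from the thing itself.
- ctrl.boxes_of(name, camera): "location" ([column, row] in pixels, amid what is visible of it).
- ctrl.landmark_of(name, camera): "location" ([column, row] in pixels: a listed point, or the origin of a listed thing).
The state is a dict: "t": time; "joint_pos": joint angles; "joint_vel": joint speeds; "effort": joint torques, N m; "tool_pos": TCP position; "eef_rot": TCP orientation; "wrist_force": force on the tool from outside, world axes, zero at the start; "ft_torque": the same for the moment, N m; "width": finger opening in m; "gripper_force": force on a finger pad.
Only numpy, scipy, OpenCV 4.12 (cv2) and the standard library are available. Lean on these libraries where they do the work, as an engineer would, in place of code of your own. Each camera call takes 0.05 s, during which the arm holds its last target. There are 200 camera calls.

### The job

Change the label roll on the unwinder: lift the black lock knob and then the grey metal press plate off its spindle and set them down side by side, upright, in the shallow steel tray, then lift the label roll that was beneath them off the spindle and stand it in the grey plastic bin. Next fit the small roll from the cardboard pad on the spindle, down on the blue disc, and put the press plate and then the lock knob back on top of it, fully down. Set everything down gently without dropping it, and leave the large roll, the bottle and the screwdriver where they are.

Things in the scene. Friction and masses are not known exactly. Their poses are not given: they have to be found in the camera images.
- lock_knob_mid (a point): black fluted round lock knob, 42 mm diameter, 24 mm high, 45 g; this point is its centre, 12 mm above its underside; z up when the right way up. A blind bore from below, 32 mm wide and 15 mm deep, fits over the end of the spindle. At the start it rests on the hub of the press plate, over the spindle; nothing is threaded or clamped, it lifts straight off
- press_plate_mid (a point): turned press plate of grey anodised aluminium, 18 mm high, 45 g: a disc of 56 mm diameter and 5 mm thick below, a hub of 42 mm diameter and 13 mm high on top of it, a 32 mm through bore; this point is on its axis half-way up, 9 mm above its underside; z up when hub upward. At the start it lies on the mounted roll, under the knob, and it goes back hub upward
- old_roll_mid (a point): label roll mounted on the spindle at the start, standing on the blue disc under the press plate: 68 mm diameter, 40 mm high, 40 mm bore, about 110 g, white paper with dark red labels; this point is its centre, 20 mm above its underside; z along its axis
- new_roll_mid (a point): small label roll to be fitted, standing on the cardboard pad (6 mm thick) beside the large roll: 62 mm diameter, 36 mm high, 40 mm bore, about 80 g; this point is its centre, 18 mm above its underside; z along its axis
- unwinder_seat (a point): the fixed label unwinder; this point is on its spindle's axis at the top face of the blue disc (200 mm diameter, top 50 mm above the bench), on which a roll stands. The upright steel spindle, 20 mm diameter, rises 66 mm above this point, the last 9 mm a cone down to 8 mm. z up along the spindle; 140 mm from the spindle along this point's x axis stand two guide rollers, 45 mm either side of that axis, with their tops 60 mm higher than this point
- park_tray: shallow steel tray, 220 mm (its x) by 130 mm (its y), fixed to the bench, floor 3 mm thick, lip 12 mm high and 3 mm thick; origin at the centre of its underside
- return_bin: open grey plastic bin for part-used rolls, 160 by 160 mm, fixed to the bench, floor and walls 4 mm thick, walls 30 mm high; origin at the centre of its underside
- big_roll_mid (a point): large label roll, 96 mm diameter, 44 mm high, on the cardboard pad beside the small roll; not to be moved; this point is its centre, 22 mm above its underside
- cleaner: white plastic bottle of cleaner, 60 mm diameter, 150 mm high, standing on the bench near its far edge; not to be moved; origin at the centre of its underside
- driver: screwdriver, 180 mm long, lying on the bench in front of the robot; not to be moved; origin on the bench beneath its middle, x along it, handle to -x
There are look-alikes about, which are no part of the job. What is shaped like the part that bears new_roll_mid but green or yellow is not meant.

How it is judged:
By the outcome, as a careful person would: the job done as asked, in the order asked, and still so for the second after the job is handed in, with the robot touching nothing.
It also fails if it takes over 136 s, if anything falls off the work surface, if the arm or the gripper's body presses on something with over 40 N, if the wrist force passes 120 N, or if a joint passes its speed limit or range.

## Working session

There is one attempt and no reset: what is moved stays moved. The work goes in short steps, Python scripts to look and compute and a shell command to move; the robot and the scene stay as the last step left them, time stands still between calls to the robot, and variables do not carry over. Pictures are saved under pics/ and viewed, at most 14 in all, crops included, and the job is handed in when it is done.

```bash
mkdir -p pics; ls; cat > h.py <<'E'
import numpy as np, cv2, json
from workcell import ctrl
def snap(cam, fn=None):
    im=ctrl.grab_frame(cam)
    if fn: cv2.imwrite('pics/'+fn,im)
    return im
def ray(cam,px):
    p=ctrl.camera_params(cam);E=np.array(p['extrinsics']);f=200/np.tan(np.radians(p['vertical_fov'])/2)
    d=np.array([(px[0]-p['cx'])/f,-(px[1]-p['cy'])/f,-1.])
    return E[:3,3],E[:3,:3]@d
def at_z(cam,px,z):
    o,d=ray(cam,px);return o+d*(z-o[2])/d[2]
def proj(cam,P):
    p=ctrl.camera_params(cam);E=np.array(p['extrinsics']);f=200/np.tan(np.radians(p['vertical_fov'])/2)
    q=np.linalg.inv(E)@np.append(P,1);return np.array([p['cx']-f*q[0]/q[2],p['cy']+f*q[1]/q[2]])
E
python3 - <<'E'
from h import *
for c in('scene','top'):
    print(c,ctrl.camera_params(c)); snap(c,c+'0.png')
Z=dict(lock_knob_mid=.12,press_plate_mid=.099,old_roll_mid=.07,new_roll_mid=.024,unwinder_seat=.05,park_tray=0,return_bin=0,big_roll_mid=.028,cleaner=0,driver=0)
for n,z in Z.items():
    for c in('scene','top'):
        for d in ctrl.landmark_of(n,c)[:4]:
            print(n,c,np.round(d['location'],1),round(d['conf'],2),np.round(at_z(c,d['location'],z),3))
o=ctrl.get_obs();print(o['t'],o['tool_pos'],o['eef_rot'],o['wrist_force'],o['width'])
E
```

```text
pics
scene {'vertical_fov': 53.19582475895057, 'cx': 317.9133283318803, 'cy': 194.1337189165896, 'extrinsics': array([[ 0.4306296 , -0.52998002,  0.73053359,  1.23397019],
       [ 0.90243642,  0.26442468, -0.34012953, -0.28026031],
       [-0.01290926,  0.80572996,  0.59214237,  0.71480123],
       [ 0.        ,  0.        ,  0.        ,  1.        ]])}
top {'vertical_fov': 56.47716041046559, 'cx': 322.92356024427477, 'cy': 198.5565667859373, 'extrinsics': array([[ 0.01688697,  0.99541944, -0.0941008 ,  0.41293809],
       [-0.99985591,  0.01664946, -0.00330855,  0.05685013],
       [-0.00172667,  0.09414311,  0.99555718,  1.17152859],
       [ 0.        ,  0.        ,  0.        ,  1.        ]])}
lock_knob_mid scene [362.4 208.5] 0.74 [0.6   0.132 0.12 ]
lock_knob_mid top [304.3 163.9] 0.45 [0.611 0.115 0.12 ]
press_plate_mid scene [359.7 217.7] 0.55 [0.606 0.122 0.099]
press_plate_mid top [303.3 166.5] 0.53 [0.607 0.119 0.099]
old_roll_mid scene [360.8 227.9] 0.92 [0.611 0.124 0.07 ]
old_roll_mid scene [254.3 275.1] 0.28 [ 0.642 -0.158  0.07 ]
old_roll_mid scene [357.6 230.8] 0.22
[... 658 characters left out ...]
_seat top [303.8 171.9] 0.75 [0.6  0.12 0.05]
park_tray scene [151.8 273.1] 0.85 [ 0.463 -0.364  0.   ]
park_tray top [456.4 221.1] 0.58 [ 0.46 -0.36  0.  ]
return_bin scene [254.4 274.8] 0.79 [ 0.577 -0.144  0.   ]
big_roll_mid scene [414.6 201. ] 0.55 [0.538 0.344 0.028]
big_roll_mid top [227.3 193. ] 0.74 [0.533 0.356 0.028]
cleaner scene [444.5 257.7] 0.71 [0.731 0.296 0.   ]
cleaner top [253.5 137.9] 0.92 [0.716 0.287 0.   ]
driver scene [268.4 211.9] 0.63 [ 0.366 -0.033  0.   ]
driver top [228.2 194.7] 0.15 [0.531 0.361 0.   ]
1.1 [0.24030169 0.6039568  0.22675541] [ 1.88239564e-01  9.82123141e-01  3.53366459e-05 -1.95979924e-05] [-0.01591237  0.36131012  0.3528338 ] 0.0920699376494286
```

View pics/scene0.png

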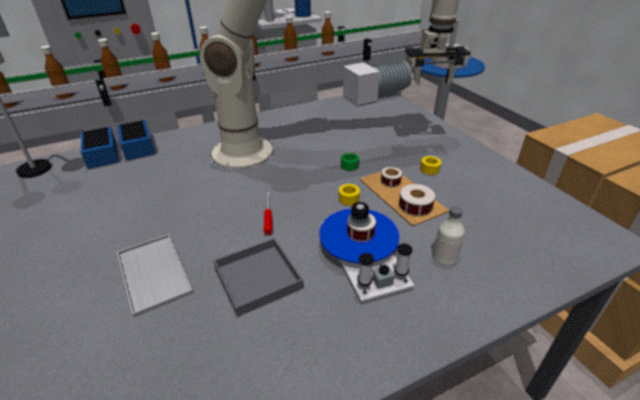

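View pics/top0.png

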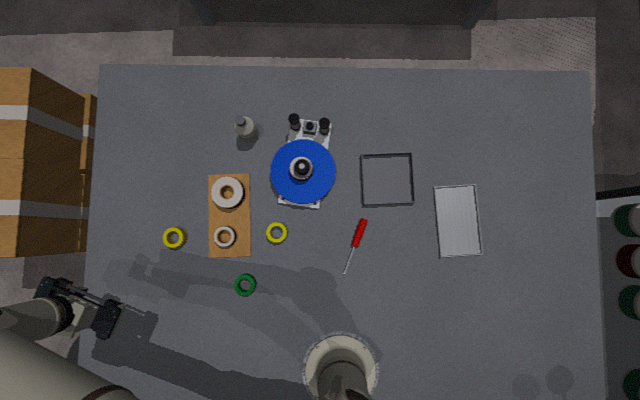

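Top view: the knob and stack are at (303,168). The small roll with dark red labels is on the pad at (224,236). These could be mistaken for it:
- the yellow rings at (174,238) and (277,232)
- the green ring at (245,285)
- the big roll at (228,193)

I choose the one at (224,236) because it's white and red and sits on the pad. Next I'll make one close crop and fit the contours.

```bash
python3 - <<'E'
from h import *
from scipy.optimize import least_squares
T=cv2.imread('pics/top0.png');S=cv2.imread('pics/scene0.png')
a=cv2.resize(T[120:260,160:340],None,fx=4,fy=4,interpolation=cv2.INTER_CUBIC)
cv2.imwrite('pics/crop1.png',a)
def blob(im,lo,hi,box=None):
    h=cv2.cvtColor(im,cv2.COLOR_BGR2HSV);m=cv2.inRange(h,lo,hi)
    if box: mm=np.zeros_like(m);x0,y0,x1,y1=box;mm[y0:y1,x0:x1]=m[y0:y1,x0:x1];m=mm
    c=max(cv2.findContours(m,cv2.RETR_EXTERNAL,cv2.CHAIN_APPROX_NONE)[0],key=cv2.contourArea);return c
th=np.linspace(0,2*np.pi,72)
for n,im,box in(('top',T,(255,125,350,220)),('scene',S,(310,200,410,275))):
    c=cv2.convexHull(blob(im,(105,150,60),(125,255,255),box))
    e=cv2.fitEllipse(c)
    def f(p):
        P=[proj(n,[p[0]+.1*np.cos(t),p[1]+.1*np.sin(t),.05]) for t in th]
        g=cv2.fitEllipse(np.float32(P));return [g[0][0]-e[0][0],g[0][1]-e[0][1]]
    r=least_squares(f,[.6,.12]);print(n,'disc',np.round(e[0],1),np.round(e[1],1),np.round(r.x,4))
    P=np.float32([proj(n,[r.x[0]+.1*np.cos(t),r.x[1]+.1*np.sin(t),.05]) for t in th]);print(' expected axes',np.round(cv2.fitEllipse(P)[1],1))
# pair triangulation from landmarks
def tri(u,v):
    (o,d),(p,e)=ray('top',u),ray('scene',v);A=np.array([d,-e]).T;s=np.linalg.lstsq(A,p-o,rcond=None)[0];a,b=o+d*s[0],p+e*s[1];return np.round((a+b)/2,4),round(np.linalg.norm(a-b),4)
for n,u,v in(('knob',(304.3,163.9),(362.4,208.5)),('new',(223.5,235.3),(390.5,177.3)),('seat',(303.8,171.9),(358.3,229.7)),('big',(227.3,193),(414.6,201)),('tray',(456.4,221.1),(151.8,273.1)),('cleaner',(253.5,137.9),(444.5,257.7))): print(n,tri(u,v))
# tray, bin corners
for n,box,c in(('tray',0,[(434,187),(475,184),(482,255),(440,258)]),('bin',0,[(361,155),(411,152),(413,205),(362,207)]),):
    print(n,[np.round(at_z('top',q,.012 if n=='tray' else .03)[:2],3) for q in c])
E
```

```text
top disc [302.5 171.1] [64.1 65.2] [0.6027 0.12  ]
 expected axes [64.9 65.7]
scene disc [358.9 235.4] [54.4 80.9] [0.6013 0.1195]
 expected axes [54.1 81.3]
knob (array([0.6111, 0.1189, 0.1317]), np.float64(0.0095))
new (array([0.4012, 0.3606, 0.0222]), np.float64(0.0079))
seat (array([0.5995, 0.1217, 0.0558]), np.float64(0.0042))
big (array([0.5321, 0.3547, 0.0213]), np.float64(0.0077))
tray (array([ 0.4594, -0.3628, -0.0041]), np.float64(0.0035))
cleaner (array([ 0.7223,  0.2953, -0.009 ]), np.float64(0.0153))
tray [array([ 0.565, -0.287]), array([ 0.576, -0.416]), array([ 0.356, -0.432]), array([ 0.345, -0.303])]
bin [array([ 0.659, -0.056]), array([ 0.671, -0.211]), array([ 0.506, -0.216]), array([ 0.497, -0.06 ])]
```

View pics/crop1.png

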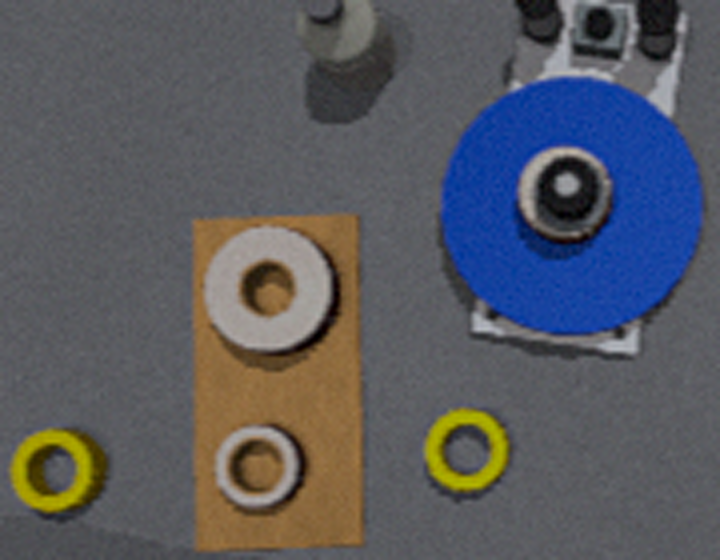

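Crop: the small roll's top face is at crop (258,466), which is full-image (224.5,236.5). It's white and alone on the pad next to the big roll. The knob top is at (301.8,167). Now I'll turn the closing axis to world y and move over the spindle.

```bash
python3 -c "
from h import *
print(at_z('top',(301.75,167),.132),at_z('top',(224.5,236.5),.042))"
python3 -m handwheel '[[-1,0,0,0,-0.84],[-1,0,0,0,-0.84],[-1,0,0,0,-0.85]]' 20
python3 -m handwheel '[[-1,-0.6,-0.8,0,0],[-1,-0.6,-0.8,0,0],[-1,-0.6,-0.8,0,0],[-1,-0.6,-0.8,0,0],[-1,-0.6,-0.8,0,0],[-1,-0.6,-0.8,0,0],[-1,-0.6,-0.8,0,0],[-1,-0.6,-0.8,0,0]]'
python3 -m handwheel '[[-1,-0.6,-0.8,0,0],[-1,-0.6,-0.8,0,0],[-1,-0.6,-0.8,0,0],[-1,-0.6,-0.8,0,0],[-1,0,0,0,0],[-1,0,0,0,0]]'
```

```text
[0.5997849 0.1216641 0.132    ] [0.39968803 0.35575748 0.042     ]
t: 1.48
tool_pos: [0.2403, 0.604, 0.2268]
eef_rot: [-0.002, 1.0, 0.0, 0.0]
wrist_force: [-0.0, 0.0, -0.4]
width: 0.0916
gripper_force: 0.0
t: 2.48
tool_pos: [0.4816, 0.2828, 0.227]
eef_rot: [-0.0, 1.0, 0.0, 0.0]
wrist_force: [-0.0, 0.0, 0.3]
width: 0.0917
gripper_force: 0.0
t: 3.22
tool_pos: [0.6003, 0.1247, 0.2265]
eef_rot: [-0.0, 1.0, 0.0, -0.0]
wrist_force: [-0.6, 0.7, -0.4]
width: 0.0918
gripper_force: 0.0
```

```bash

python3 -m handwheel '[[-1,-0.02,-0.08,0.8,0],[-1,0,0,0.8,0],[-1,0,0,0.47,0],[-1,0,0,0.2,0],[-1,0,0,0,0],[-1,0,0,0,0]]' 15
python3 -m handwheel '[[1,0,0,0,0],[1,0,0,0,0],[1,0,0,0,0],[1,0,0,0,0],[1,0,0,0,0],[1,0,0,0,0],[1,0,0,0,0],[1,0,0,0,0]]'
python3 -c "
from h import *
a=snap('scene');b=snap('top')
a=cv2.resize(a[140:300,290:440],None,fx=4,fy=4);b=cv2.resize(b[110:210,260:350],None,fx=4,fy=4)
cv2.imwrite('pics/g1.png',a)"
```

```text
t: 3.98
tool_pos: [0.6025, 0.121, 0.1146]
eef_rot: [-0.001, 1.0, 0.0, 0.001]
wrist_force: [0.5, -0.1, -0.2]
width: 0.0919
gripper_force: 0.0
t: 4.97
tool_pos: [0.6017, 0.1203, 0.1132]
eef_rot: [-0.0, 1.0, 0.0, -0.0]
wrist_force: [0.6, 0.2, -0.5]
width: 0.0411
gripper_force: 15.0
```

View pics/g1.png

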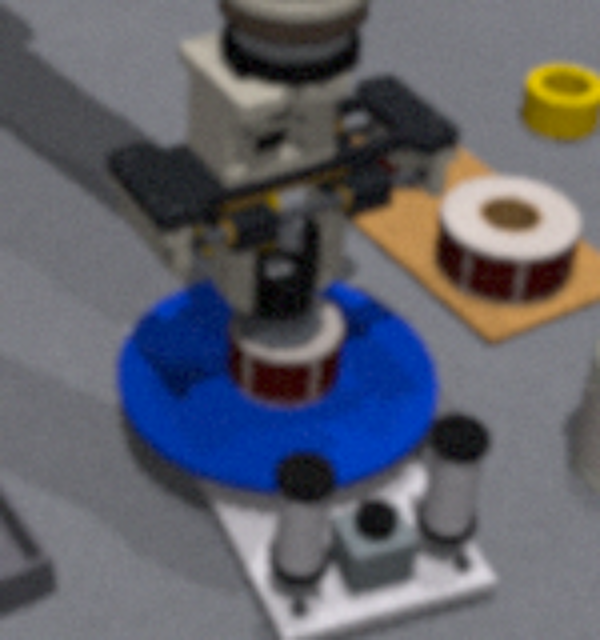

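The pads hold the knob at 41 mm width, above the plate hub at about (280,320) in the crop. Next I lift it and carry it to the tray.

```bash

python3 -m handwheel '[[1,0,0,-0.2,0],[1,0,0,-0.4,0],[1,0,0,-0.6,0],[1,0,0,-0.4,0],[1,0,0,0,0]]'
python3 -c "
from h import *
a=snap('scene');a=cv2.resize(a[140:300,290:440],None,fx=4,fy=4);cv2.imwrite('pics/g2.png',a)"
python3 -m handwheel '[[1,0.16,-0.8,0,0],[1,0.16,-0.8,0,0],[1,0.16,-0.8,0,0],[1,0.16,-0.8,0,0],[1,0.16,-0.8,0,0],[1,0.16,-0.8,0,0],[1,0.16,-0.8,0,0],[1,0.16,-0.8,0,0]]'
python3 -m handwheel '[[1,0.16,-0.8,0,0],[1,0.16,-0.8,0,0],[1,0.16,-0.8,0,0],[1,0.18,-0.73,0,0],[1,0,0,0,0],[1,0,0,0,0]]'
```

```text
t: 5.7
tool_pos: [0.6036, 0.1206, 0.1966]
eef_rot: [-0.0, 1.0, 0.0, 0.003]
wrist_force: [0.8, -0.3, 0.0]
width: 0.0409
gripper_force: 15.0
t: 6.75
tool_pos: [0.5368, -0.2009, 0.1923]
eef_rot: [-0.0, 1.0, 0.0, -0.001]
wrist_force: [0.8, -1.0, -0.4]
width: 0.0412
gripper_force: 15.0
t: 7.5
tool_pos: [0.5048, -0.3553, 0.1923]
eef_rot: [-0.0, 1.0, 0.001, -0.001]
wrist_force: [-0.3, 0.3, 0.0]
width: 0.0413
gripper_force: 15.0
```

View pics/g2.png

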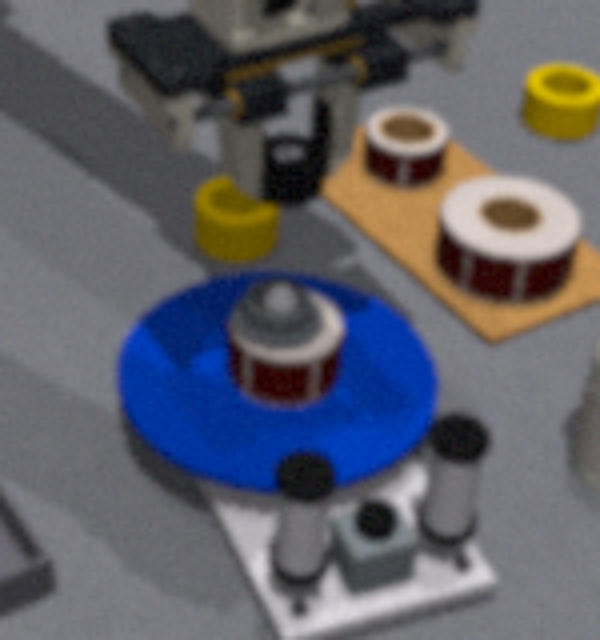

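```bash

python3 -m handwheel '[[1,0,0,0.8,0],[1,0,0,0.8,0],[1,0,0,0.8,0],[1,0,0,0.7,0],[1,0,0,0.4,0],[1,0,0,0,0],[1,0,0,0,0]]'
python3 -m handwheel '[[1,0,0,0.04,0],[1,0,0,0.04,0],[1,0,0,0,0],[1,0,0,0,0]]'
python3 -m handwheel '[[1,0,0,0.02,0],[1,0,0,0.02,0],[1,0,0,0,0]]'
```

```text
t: 8.38
tool_pos: [0.5063, -0.3565, 0.0195]
eef_rot: [-0.001, 1.0, -0.0, 0.001]
wrist_force: [-0.1, 0.2, 0.2]
width: 0.0412
gripper_force: 15.0
t: 8.88
tool_pos: [0.5051, -0.3564, 0.0143]
eef_rot: [-0.0, 1.0, -0.0, 0.0]
wrist_force: [0.8, 1.1, -0.3]
width: 0.0413
gripper_force: 15.0
t: 9.25
tool_pos: [0.5049, -0.3563, 0.012]
eef_rot: [-0.0, 1.0, 0.0, -0.0]
wrist_force: [0.7, 0.4, -0.1]
width: 0.0412
gripper_force: 15.0
```

```bash

python3 -m handwheel '[[1,0,0,0.03,0],[1,0,0,0,0]]'
python3 -m handwheel '[[1,0,0,0.02,0],[1,0,0,0,0]]'
python3 -m handwheel '[[1,0,0,0.02,0],[1,0,0,0,0]]'
```

```text
t: 9.5
tool_pos: [0.5049, -0.3563, 0.0105]
eef_rot: [-0.0, 1.0, 0.0, -0.0]
wrist_force: [-0.6, 0.2, -0.4]
width: 0.0409
gripper_force: 15.0
t: 9.75
tool_pos: [0.5049, -0.3563, 0.0096]
eef_rot: [-0.0, 1.0, 0.0, -0.0]
wrist_force: [-0.6, -0.0, 0.2]
width: 0.0413
gripper_force: 15.0
t: 10.0
tool_pos: [0.505, -0.3563, 0.0086]
eef_rot: [-0.0, 1.0, 0.0, -0.0]
wrist_force: [-0.3, -0.2, 0.3]
width: 0.0415
gripper_force: 15.0
```

```bash

python3 -m handwheel '[[1,0,0,0.02,0],[1,0,0,0,0]]'
python3 -m handwheel '[[1,0,0,0.02,0],[1,0,0,0,0]]'
```

```text
t: 10.25
tool_pos: [0.5051, -0.3564, 0.0081]
eef_rot: [-0.0, 1.0, -0.0, 0.0]
wrist_force: [-1.3, 1.0, 3.1]
width: 0.0413
gripper_force: 15.0
t: 10.5
tool_pos: [0.5051, -0.3564, 0.008]
eef_rot: [-0.0, 1.0, -0.0, -0.0]
wrist_force: [-4.4, 1.8, 11.9]
width: 0.0412
gripper_force: 15.0
```

```bash

python3 -m handwheel '[[1,0,0,-0.02,0],[-0.3,0,0,0,0],[-0.3,0,0,0,0],[-0.3,0,0,0,0],[-0.3,0,0,0,0]]'
python3 -m handwheel '[[-0.3,0,0,-0.3,0],[-0.3,0,0,-0.6,0],[-0.3,0,0,-0.8,0],[-0.3,0,0,-0.8,0],[-0.3,0,0,-0.8,0],[-0.3,0,0,-0.6,0],[-0.3,0.2,0.8,0,0],[-0.3,0.2,0.8,0,0]]'
python3 -c "
from h import *
a=snap('scene');b=snap('top')
A=cv2.resize(b[130:210,260:345],None,fx=4,fy=4);B=cv2.resize(b[170:270,420:495],None,fx=4,fy=4);C=cv2.resize(a[225:315,110:200],None,fx=4,fy=4)
o=np.zeros((400,1000,3),np.uint8)
for i,x in((0,A),(340,B),(640,C)): o[:x.shape[0],i:i+x.shape[1]]=x
cv2.imwrite('pics/k1.png',cv2.resize(o,None,fx=.8,fy=.8))
for n,z in(('lock_knob_mid',.015),('press_plate_mid',.099)):
  for c in('scene','top'):
    for d in ctrl.landmark_of(n,c)[:2]: print(n,c,np.round(d['location'],1),d['conf'],at_z(c,d['location'],z))
"
```

```text
t: 11.12
tool_pos: [0.505, -0.3563, 0.0075]
eef_rot: [-0.0, 1.0, 0.0, -0.0]
wrist_force: [0.0, 0.3, 0.1]
width: 0.0595
gripper_force: 0.0
t: 12.12
tool_pos: [0.4851, -0.2759, 0.2044]
eef_rot: [0.0, 1.0, -0.001, 0.001]
wrist_force: [-0.5, 0.3, 0.4]
width: 0.0596
gripper_force: 0.0
lock_knob_mid scene [158.6 277.9] 0.72 [ 0.50160378 -0.34993371  0.015     ]
lock_knob_mid top [456.6 200.9] 0.38 [ 0.52188644 -0.35586914  0.015     ]
press_plate_mid scene [356.5 218.1] 0.71 [0.60339287 0.11455623 0.099     ]
press_plate_mid top [299.2 166. ] 0.52 [0.60854643 0.13122634 0.099     ]
```

View pics/k1.png

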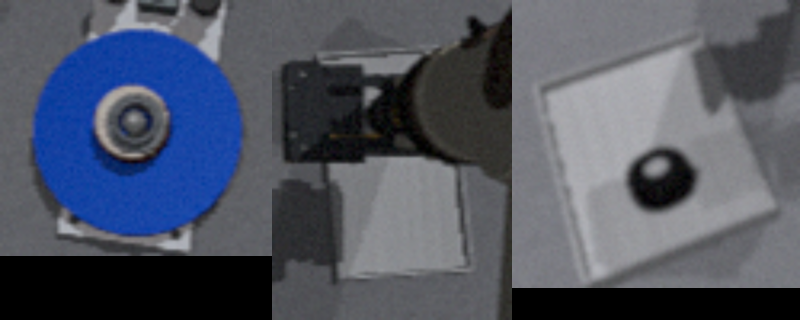

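The knob stands upright in the tray, at panel (660,178). The plate hub and spindle tip look concentric at top (301.6,168). Next is the plate.

```bash

python3 -m handwheel '[[-0.4,-0.3,0.98,0,0],[-0.4,-0.3,0.98,0,0],[-0.4,-0.3,0.98,0,0],[-0.4,-0.3,0.98,0,0],[-0.4,-0.3,0.98,0,0],[-0.4,-0.3,0.98,0,0],[-0.4,-0.3,0.98,0,0],[-0.4,-0.24,0.98,0,0]]'
python3 -m handwheel '[[-0.4,0,0,0,0],[-0.4,0,0,0.6,0],[-0.4,0,0,0.6,0],[-0.4,0,0,0.4,0],[-0.4,0,0,0.2,0],[-0.4,0,0,0,0],[-0.4,0,0,0,0]]'
```

```text
t: 13.42
tool_pos: [0.6033, 0.1158, 0.2027]
eef_rot: [0.001, 1.0, -0.0, 0.0]
wrist_force: [0.8, -0.8, -0.6]
width: 0.064
gripper_force: 0.0
t: 14.3
tool_pos: [0.6026, 0.1158, 0.1138]
eef_rot: [-0.0, 1.0, 0.0, 0.001]
wrist_force: [-0.2, 0.4, -0.4]
width: 0.0643
gripper_force: 0.0
```

```bash

python3 -m handwheel '[[-0.4,0.02,0.1,0,0],[-0.4,0,0,0.2,0],[-0.4,0,0,0.13,0],[-0.4,0,0,0,0],[-0.4,0,0,0,0]]'
python3 -m handwheel '[[1,0,0,0,0],[1,0,0,0,0],[1,0,0,0,0],[1,0,0,0,0],[1,0,0,0,0]]' 20
```

```text
t: 14.92
tool_pos: [0.6007, 0.1206, 0.0961]
eef_rot: [-0.0, 1.0, -0.0, -0.0]
wrist_force: [0.4, 1.6, 0.1]
width: 0.0641
gripper_force: 0.0
t: 15.55
tool_pos: [0.6008, 0.1208, 0.0964]
eef_rot: [-0.0, 1.0, 0.0, 0.0]
wrist_force: [-0.4, -0.3, 1.2]
width: 0.0417
gripper_force: 20.0
```

```bash

python3 -m handwheel '[[1,0,0,-0.1,0],[1,0,0,-0.4,0],[1,0,0,-0.6,0],[1,0,0,-0.5,0],[1,0,0,-0.3,0],[1,0,0,0,0]]'
python3 -m handwheel '[[1,0.31,-0.8,0,0],[1,0.31,-0.8,0,0],[1,0.31,-0.8,0,0],[1,0.31,-0.8,0,0],[1,0.31,-0.8,0,0],[1,0.31,-0.8,0,0],[1,0.31,-0.8,0,0],[1,0.31,-0.8,0,0]]'
python3 -m handwheel '[[1,0.31,-0.8,0,0],[1,0.31,-0.8,0,0],[1,0.31,-0.8,0,0],[1,0.31,-0.88,0,0],[1,0,0,0,0],[1,0,0,0,0]]'
python3 -m handwheel '[[1,0,0,0.8,0],[1,0,0,0.8,0],[1,0,0,0.8,0],[1,0,0,0.6,0],[1,0,0,0.3,0],[1,0,0,0,0],[1,0,0,0,0]]'
```

```text
t: 16.3
tool_pos: [0.6017, 0.1209, 0.193]
eef_rot: [-0.0, 1.0, 0.0, 0.002]
wrist_force: [-0.2, -0.2, -0.9]
width: 0.0416
gripper_force: 20.0
t: 17.3
tool_pos: [0.4755, -0.2004, 0.1902]
eef_rot: [-0.0, 1.0, 0.0, -0.001]
wrist_force: [0.6, 0.0, -0.1]
width: 0.0416
gripper_force: 20.0
t: 18.05
tool_pos: [0.4147, -0.3624, 0.1902]
eef_rot: [-0.0, 1.0, 0.001, -0.001]
wrist_force: [0.8, 0.8, -0.1]
width: 0.0417
gripper_force: 20.0
t: 18.92
tool_pos: [0.4161, -0.3637, 0.0273]
eef_rot: [-0.001, 1.0, -0.001, 0.001]
wrist_force: [1.1, 0.0, 0.3]
width: 0.0413
gripper_force: 20.0
```

```bash

python3 -m handwheel '[[1,0,0,0.14,0],[1,0,0,0.1,0],[1,0,0,0,0],[1,0,0,0,0]]'
python3 -m handwheel '[[1,0,0,0.03,0],[1,0,0,0,0],[1,0,0,0,0]]'
python3 -m handwheel '[[1,0,0,0.02,0],[1,0,0,0,0]]'
```

```text
t: 19.42
tool_pos: [0.4151, -0.3635, 0.0142]
eef_rot: [-0.0, 1.0, 0.0, 0.0]
wrist_force: [0.5, 0.6, -0.5]
width: 0.0416
gripper_force: 20.0
t: 19.8
tool_pos: [0.415, -0.3634, 0.0127]
eef_rot: [-0.0, 1.0, 0.0, -0.0]
wrist_force: [-0.0, 0.8, -0.4]
width: 0.0418
gripper_force: 20.0
t: 20.05
tool_pos: [0.415, -0.3634, 0.0116]
eef_rot: [-0.0, 1.0, 0.0, -0.0]
wrist_force: [1.0, 0.3, -0.8]
width: 0.0414
gripper_force: 20.0
```

```bash

python3 -m handwheel '[[1,0,0,0.03,0],[1,0,0,0,0]]'
python3 -m handwheel '[[1,0,0,0.02,0],[1,0,0,0,0]]'
python3 -m handwheel '[[1,0,0,0.01,0],[1,0,0,0,0]]'
```

```text
t: 20.3
tool_pos: [0.4149, -0.3634, 0.0101]
eef_rot: [-0.0, 1.0, 0.0, -0.0]
wrist_force: [-0.4, -0.2, -0.8]
width: 0.0415
gripper_force: 20.0
t: 20.55
tool_pos: [0.4151, -0.3635, 0.0094]
eef_rot: [-0.0, 1.0, -0.0, 0.0]
wrist_force: [-1.0, -0.2, 1.1]
width: 0.0414
gripper_force: 20.0
t: 20.8
tool_pos: [0.4151, -0.3635, 0.0093]
eef_rot: [-0.0, 1.0, -0.0, 0.0]
wrist_force: [-2.2, 1.3, 7.0]
width: 0.0415
gripper_force: 20.0
```

```bash

python3 -m handwheel '[[1,0,0,-0.01,0],[-0.4,0,0,0,0],[-0.4,0,0,0,0],[-0.4,0,0,0,0],[-0.4,0,0,0,0]]'
python3 -m handwheel '[[-0.4,0,0,-0.2,0],[-0.4,0,0,-0.4,0],[-0.4,0,0,-0.8,0],[-0.4,0,0,-0.8,0],[-0.4,0,0,-0.8,0],[-0.4,0,0,-0.8,0],[-1,0,0,0,0]]'
python3 -m handwheel '[[-1,-0.31,0.8,0,0],[-1,-0.31,0.8,0,0],[-1,-0.31,0.8,0,0],[-1,-0.31,0.8,0,0],[-1,-0.31,0.8,0,0],[-1,-0.31,0.8,0,0],[-1,-0.31,0.8,0,0],[-1,-0.31,0.8,0,0]]'
python3 -c "
from h import *
a=snap('scene');b=snap('top')
A=cv2.resize(b[170:270,420:495],None,fx=4,fy=4);C=cv2.resize(a[225:315,110:200],None,fx=4,fy=4)
o=np.zeros((400,660,3),np.uint8)
for i,x in((0,A),(300,C)): o[:x.shape[0],i:i+x.shape[1]]=x
cv2.imwrite('pics/k2.png',o)
"
python3 -m handwheel '[[-1,-0.31,0.8,0,0],[-1,-0.31,0.8,0,0],[-1,-0.31,0.8,0,0],[-1,-0.31,0.88,0,0],[-1,0,0,0,0],[-1,0,0,0,0]]'
```

```text
t: 21.42
tool_pos: [0.415, -0.3634, 0.0091]
eef_rot: [-0.0, 1.0, 0.0, -0.0]
wrist_force: [0.5, 0.8, -0.4]
width: 0.0638
gripper_force: 0.0
t: 22.3
tool_pos: [0.4172, -0.3651, 0.2037]
eef_rot: [-0.0, 1.0, -0.003, 0.003]
wrist_force: [0.4, -0.6, 0.4]
width: 0.0703
gripper_force: 0.0
t: 23.3
tool_pos: [0.5386, -0.0421, 0.1987]
eef_rot: [-0.0, 1.0, -0.0, -0.0]
wrist_force: [0.7, 0.0, 0.9]
width: 0.0919
gripper_force: 0.0
t: 24.15
tool_pos: [0.6001, 0.1195, 0.1984]
eef_rot: [-0.0, 1.0, -0.001, -0.001]
wrist_force: [-0.8, 0.4, 0.0]
width: 0.0917
gripper_force: 0.0
```

View pics/k2.png

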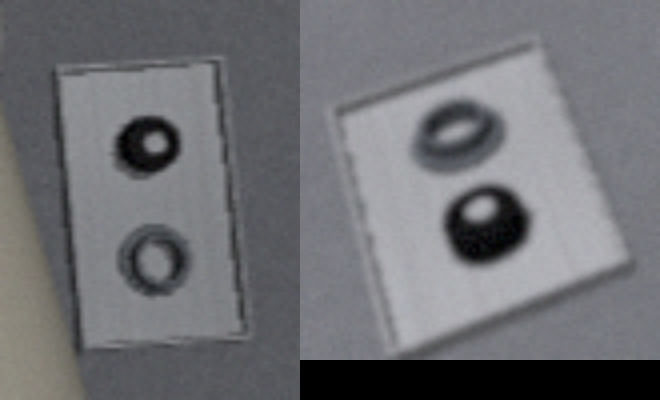

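The knob (150,145) and plate (155,260) are side by side and upright in the tray. Now the old roll.

```bash
python3 -c "
from h import *
print(at_z('top',(457,206.2),.025),at_z('top',(458.3,234.7),.021))"
python3 -m handwheel '[[-1,-0.03,0.03,0.7,0],[-1,0,0,0.7,0],[-1,0,0,0.7,0],[-1,0,0,0.4,0],[-1,0,0,0.2,0],[-1,0,0,0,0],[-1,0,0,0,0]]' 20
python3 -m handwheel '[[-1,0,0,0.06,0],[-1,0,0,0,0],[1,0,0,0,0],[1,0,0,0,0],[1,0,0,0,0],[1,0,0,0,0],[1,0,0,0,0]]'
```

```text
[ 0.50454649 -0.3532564   0.025     ] [ 0.41708993 -0.35718812  0.021     ]
t: 25.02
tool_pos: [0.6032, 0.1224, 0.0655]
eef_rot: [-0.0, 1.0, 0.0, 0.001]
wrist_force: [-0.4, -1.2, 0.3]
width: 0.0916
gripper_force: 0.0
t: 25.9
tool_pos: [0.6022, 0.1226, 0.0613]
eef_rot: [-0.0, 1.0, 0.0, 0.0]
wrist_force: [-0.2, 1.6, 0.7]
width: 0.0686
gripper_force: 20.0
```

```bash

python3 -m handwheel '[[1,0,0,-0.1,0],[1,0,0,-0.4,0],[1,0,0,-0.7,0],[1,0,0,-0.7,0],[1,0,0,-0.5,0],[1,0,0,-0.2,0],[1,0,0,0,0]]'
python3 -m handwheel '[[1,0.06,-0.75,0,0],[1,0.06,-0.75,0,0],[1,0.06,-0.75,0,0],[1,0.06,-0.75,0,0],[1,0.06,-0.75,0,0],[1,0.06,-0.75,0,0],[1,0.06,-0.75,0,0],[1,0,0,0,0]]'
python3 -c "
from h import *
a=snap('scene','b1.png')"
```

```text
t: 26.78
tool_pos: [0.6026, 0.1221, 0.1922]
eef_rot: [-0.0, 1.0, 0.0, 0.001]
wrist_force: [-0.1, 0.9, -1.8]
width: 0.0684
gripper_force: 20.0
t: 27.78
tool_pos: [0.5794, -0.1453, 0.1894]
eef_rot: [0.003, 1.0, -0.001, -0.002]
wrist_force: [0.4, 0.7, -1.7]
width: 0.0689
gripper_force: 20.0
```

View pics/b1.png

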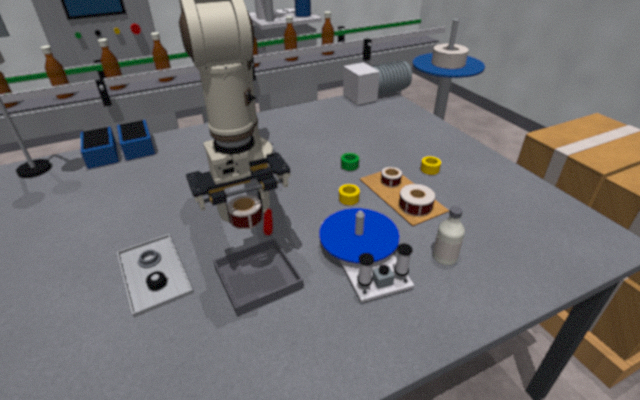

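The roll is in the gripper at (245,210), and the bare spindle is at (360,222). I'll lower the roll into the bin.

```bash

python3 -m handwheel '[[1,0,0,0.7,0],[1,0,0,0.8,0],[1,0,0,0.8,0],[1,0,0,0.6,0],[1,0,0,0.3,0],[1,0,0,0,0],[1,0,0,0,0]]'
python3 -m handwheel '[[1,0,0,0.16,0],[1,0,0,0.06,0],[1,0,0,0,0],[1,0,0,0,0]]'
python3 -m handwheel '[[1,0,0,0.03,0],[1,0,0,0,0]]'
python3 -m handwheel '[[1,0,0,0.02,0],[1,0,0,0,0]]'
```

```text
t: 28.7
tool_pos: [0.5825, -0.1401, 0.0324]
eef_rot: [-0.001, 1.0, -0.0, 0.001]
wrist_force: [-0.2, -0.3, -0.7]
width: 0.0683
gripper_force: 20.0
t: 29.2
tool_pos: [0.5815, -0.1404, 0.0203]
eef_rot: [-0.0, 1.0, -0.0, 0.0]
wrist_force: [-0.0, 0.9, -0.8]
width: 0.0682
gripper_force: 20.0
t: 29.45
tool_pos: [0.5813, -0.1403, 0.0186]
eef_rot: [-0.0, 1.0, 0.0, -0.0]
wrist_force: [-0.8, -0.7, -1.8]
width: 0.0689
gripper_force: 20.0
t: 29.7
tool_pos: [0.5813, -0.1403, 0.0176]
eef_rot: [-0.0, 1.0, 0.0, -0.0]
wrist_force: [-1.3, -0.2, -1.2]
width: 0.0684
gripper_force: 20.0
```

```bash

python3 -m handwheel '[[1,0,0,0.03,0],[1,0,0,0,0]]'
python3 -m handwheel '[[1,0,0,0.02,0],[1,0,0,0,0]]'
python3 -m handwheel '[[1,0,0,0.01,0],[1,0,0,0,0]]'
```

```text
t: 29.95
tool_pos: [0.5812, -0.1403, 0.016]
eef_rot: [-0.0, 1.0, 0.0, -0.0]
wrist_force: [-0.4, 0.0, -1.2]
width: 0.0688
gripper_force: 20.0
t: 30.2
tool_pos: [0.5815, -0.1403, 0.0153]
eef_rot: [-0.0, 1.0, -0.0, 0.0]
wrist_force: [-0.1, -0.2, 0.4]
width: 0.0684
gripper_force: 20.0
t: 30.45
tool_pos: [0.5815, -0.1403, 0.0153]
eef_rot: [-0.0, 1.0, -0.0, 0.0]
wrist_force: [-2.5, 0.6, 5.3]
width: 0.0685
gripper_force: 20.0
```

```bash

python3 -m handwheel '[[1,0,0,-0.01,0],[-0.8,0,0,0,0],[-0.8,0,0,0,0],[-0.8,0,0,0,0],[-0.8,0,0,0,0]]'
python3 -m handwheel '[[-0.8,0,0,-0.2,0],[-0.8,0,0,-0.6,0],[-0.8,0,0,-0.8,0],[-0.8,0,0,-0.8,0],[-0.8,0,0,-0.8,0],[-1,0,0,-0.5,0],[-1,0,0,0,0]]'
python3 -m handwheel '[[-1,0.28,0.76,0,0],[-1,0.28,0.76,0,0],[-1,0.28,0.76,0,0],[-1,0.28,0.76,0,0],[-1,0,0,0,0]]'
python3 - <<'E'
from h import *
a=snap('scene');b=snap('top')
A=cv2.resize(b[120:270,195:345],None,fx=3,fy=3);C=cv2.resize(a[230:320,200:315],None,fx=3,fy=3)
o=np.zeros((450,800,3),np.uint8)
for i,x in((0,A),(450,C)): o[:x.shape[0],i:i+x.shape[1]]=x
cv2.imwrite('pics/m1.png',o)
for n,z in(('new_roll_mid',.024),('unwinder_seat',.05)):
  for c in('scene','top'):
    for d in ctrl.landmark_of(n,c)[:4]: print(n,c,np.round(d['location'],1),round(d['conf'],2),np.round(at_z(c,d['location'],z),4))
# white top face of small roll, top camera
h=cv2.cvtColor(b,cv2.COLOR_BGR2HSV);m=cv2.inRange(h,(0,0,120),(180,45,255));q=np.zeros_like(m);q[222:252,210:238]=m[222:252,210:238]
c=max(cv2.findContours(q,0,1)[0],key=cv2.contourArea);e=cv2.fitEllipse(cv2.convexHull(c));print(e,at_z('top',e[0],.042))
E
```

```text
t: 31.08
tool_pos: [0.5814, -0.1403, 0.0151]
eef_rot: [-0.0, 1.0, 0.0, -0.0]
wrist_force: [0.0, -0.1, -0.1]
width: 0.0826
gripper_force: 0.0
t: 31.95
tool_pos: [0.5832, -0.1406, 0.2034]
eef_rot: [-0.0, 1.0, -0.001, 0.003]
wrist_force: [-0.9, 0.0, -0.7]
width: 0.091
gripper_force: 0.0
t: 32.58
tool_pos: [0.5234, 0.0155, 0.1994]
eef_rot: [-0.003, 1.0, 0.001, -0.001]
wrist_force: [1.7, -0.6, -0.3]
width: 0.0918
gripper_force: 0.0
new_roll_mid scene [389.5 178.3] 0.87 [0.4058 0.3489 0.024 ]
new_roll_mid scene [349.8 195.1] 0.87 [0.4274 0.1974 0.024 ]
new_roll_mid scene [351.2 161.6] 0.69 [0.2679 0.2918 0.024 ]
new_roll_mid scene [431.3 165.5] 0.52 [0.4042 0.5097 0.024 ]
new_roll_mid top [175.1 239.3] 0.7 [0.3884 0.5117 0.024 ]
new_roll_mid top [245.9 285. ] 0.68 [0.2545 0.2896 0.024 ]
new_roll_mid top [225.  237.3] 0.62 [0.3971 0.3589 0.024 ]
new_roll_mid top [277.4 228.4] 0.57 [0.427 0.199 0.024]
unwinder_seat scene [358.8 231.2] 0.93 [0.6    0.1256 0.05  ]
unwinder_seat top [303.5 173.1] 0.65 [0.5958 0.121  0.05  ]
((223.4016876220703, 236.09591674804688), (19.423036575317383, 20.163318634033203), 65.35986328125) [0.40084507 0.35912535 0.042     ]
```

View pics/m1.png

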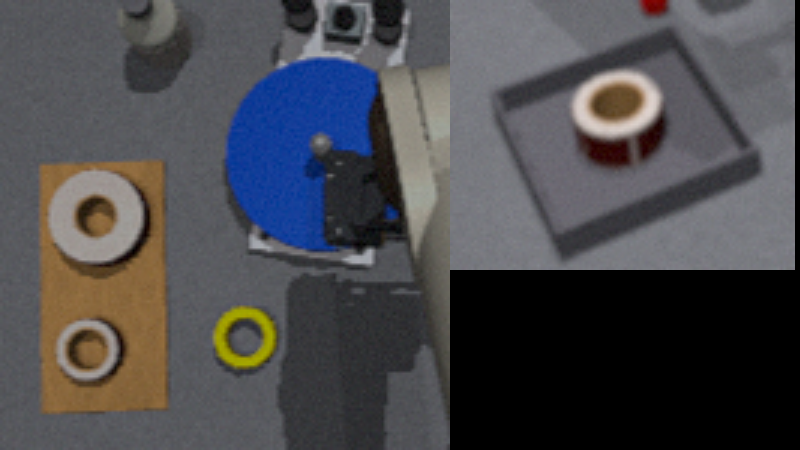

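The old roll stands upright in the bin at panel (618,115). The small roll is at (224.5,236.5), about (0.400,0.357). I'll go and grasp it.

```bash

python3 -m handwheel '[[-1,0.31,0.86,0,0],[-1,0.31,0.86,0,0],[-1,0.31,0.86,0,0],[-1,0.31,0.86,0,0],[-1,0.31,0.86,0,0],[-1,0.31,0.86,0,0],[-1,0.31,0.86,0,0],[-1,0.31,0.86,0,0]]'
python3 -m handwheel '[[-1,0,0,0,0],[-1,0,0,0,0],[-1,0,0,0.8,0],[-1,0,0,0.8,0],[-1,0,0,0.8,0],[-1,0,0,0.4,0],[-1,0,0,0.2,0],[-1,0,0,0,0]]'
```

```text
t: 33.88
tool_pos: [0.4014, 0.3561, 0.2001]
eef_rot: [0.001, 1.0, -0.0, 0.0]
wrist_force: [0.5, -0.2, -0.5]
width: 0.0917
gripper_force: 0.0
t: 34.88
tool_pos: [0.4016, 0.3544, 0.0499]
eef_rot: [0.001, 1.0, -0.0, -0.0]
wrist_force: [-0.3, 0.7, 0.1]
width: 0.092
gripper_force: 0.0
```

```bash

python3 -m handwheel '[[-1,0,0,0.3,0],[-1,0,0,0.25,0],[-1,0,0,0.1,0],[-1,0,0,0,0],[-1,0,0,0,0]]' 15
python3 -m handwheel '[[1,0,0,0,0],[1,0,0,0,0],[1,0,0,0,0],[1,0,0,0,0],[1,0,0,0,0],[1,0,0,0,0]]'
python3 -m handwheel '[[1,0,0,-0.1,0],[1,0,0,-0.4,0],[1,0,0,-0.8,0],[1,0,0,-0.8,0],[1,0,0,-0.8,0],[1,0,0,-0.6,0],[1,0,0,0,0],[1,0,0,0,0]]'
python3 -c "
from h import *
a=snap('scene');b=snap('top')
A=cv2.resize(a[100:240,320:460],None,fx=3.5,fy=3.5);C=cv2.resize(b[180:280,180:270],None,fx=3,fy=3)
o=np.zeros((490,760,3),np.uint8)
for i,x in((0,A),(490,C)): o[:x.shape[0],i:i+x.shape[1]]=x
cv2.imwrite('pics/n1.png',o)"
```

```text
t: 35.5
tool_pos: [0.4011, 0.3558, 0.0179]
eef_rot: [-0.0, 1.0, 0.0, 0.0]
wrist_force: [0.1, 0.3, -0.3]
width: 0.0917
gripper_force: 0.0
t: 36.25
tool_pos: [0.4012, 0.3558, 0.0179]
eef_rot: [-0.0, 1.0, 0.0, 0.0]
wrist_force: [-0.5, 0.2, 1.9]
width: 0.0621
gripper_force: 15.0
t: 37.25
tool_pos: [0.4008, 0.355, 0.1928]
eef_rot: [-0.0, 1.0, -0.0, 0.0]
wrist_force: [0.3, -0.6, -1.6]
width: 0.0626
gripper_force: 15.0
```

View pics/n1.png

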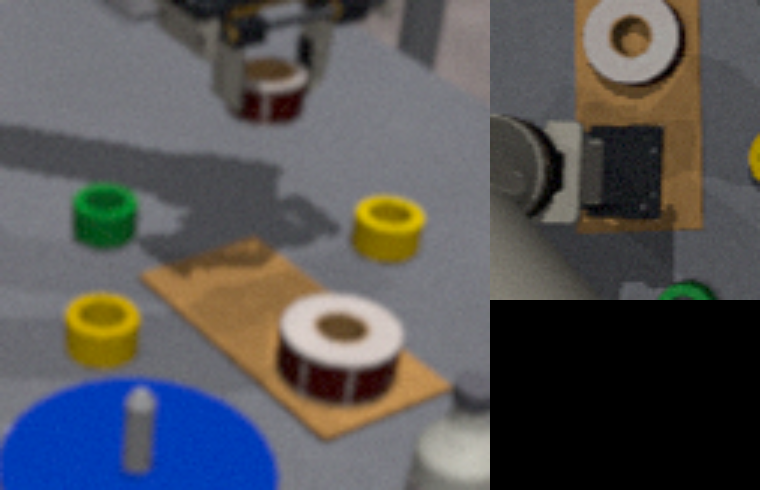

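```bash
python3 -c "
from h import *
print(at_z('scene',(398.4,120.8),.2169), at_z('scene',(360,211.7),.115), at_z('top',(195+320/3,120+141/3),.113))"
```

```text
[0.40817697 0.35549447 0.2169    ] [0.6027799  0.12370448 0.115     ] [0.60319602 0.1230886  0.113     ]
```

The roll hangs upright between the fingers at (270,90), and the big roll is undisturbed. Next I carry it over the spindle.

```bash

python3 -m handwheel '[[1,-0.5,-0.58,0,0],[1,-0.5,-0.58,0,0],[1,-0.5,-0.58,0,0],[1,-0.5,-0.58,0,0],[1,-0.5,-0.58,0,0],[1,-0.5,-0.58,0,0],[1,-0.5,-0.58,0,0],[1,-0.46,-0.6,0,0]]'
python3 -m handwheel '[[1,0,0,0.4,0],[1,0,0,0.3,0],[1,0,0,0,0],[1,0,0,0,0]]'
python3 -c "
from h import *
a=snap('scene')
cv2.imwrite('pics/n2.png',cv2.resize(a[140:260,300:420],None,fx=5,fy=5,interpolation=cv2.INTER_CUBIC))"
```

```text
t: 38.35
tool_pos: [0.5991, 0.1216, 0.1911]
eef_rot: [-0.001, 1.0, -0.0, -0.001]
wrist_force: [-0.3, -0.5, -0.6]
width: 0.0622
gripper_force: 15.0
t: 38.85
tool_pos: [0.5987, 0.124, 0.1577]
eef_rot: [-0.001, 1.0, 0.0, -0.0]
wrist_force: [0.1, 0.3, -1.1]
width: 0.0624
gripper_force: 15.0
```

View pics/n2.png

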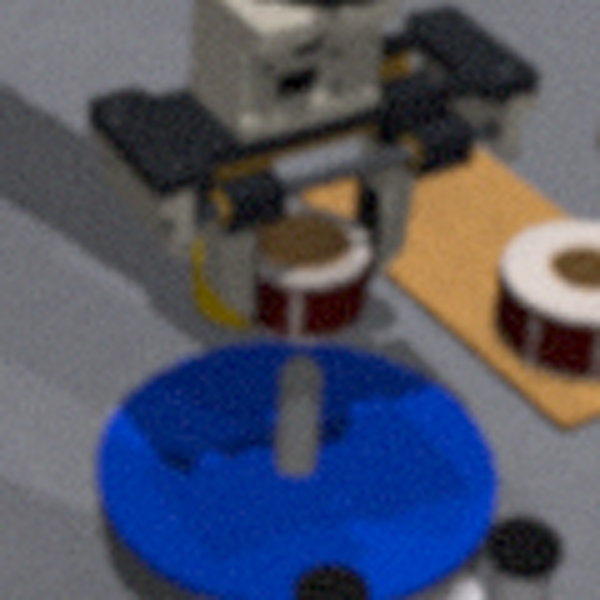

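```bash
python3 -c "
from h import *
print(at_z('scene',(361,188.6),.1818)); print(at_z('scene',(360,212.3),.116)); print(at_z('scene',(359.4,234.5),.052))
o=ctrl.get_obs();print(o['tool_pos'])
for z in(.05,.116,.1818): print(proj('scene',[.602,.1215,z]))"
```

```text
[0.60116257 0.12348156 0.1818    ]
[0.60579905 0.12187893 0.116     ]
[0.61306803 0.11957333 0.052     ]
[0.59911925 0.12387193 0.15820378]
[357.77625714 232.17793667]
[359.0540204  211.44758451]
[360.4366936  189.01517981]
```

```bash

python3 -m handwheel '[[1,-0.02,-0.04,0.3,0],[1,0,0,0.3,0],[1,0,0,0.2,0],[1,0,0,0,0],[1,0,0,0,0]]'
python3 -m handwheel '[[1,0,0,0.3,0],[1,0,0,0.3,0],[1,0,0,0.2,0],[1,0,0,0,0],[1,0,0,0,0]]'
```

```text
t: 39.52
tool_pos: [0.6004, 0.1208, 0.1178]
eef_rot: [-0.0, 1.0, 0.0, 0.0]
wrist_force: [0.2, 0.2, -0.8]
width: 0.0627
gripper_force: 15.0
t: 40.15
tool_pos: [0.6004, 0.1208, 0.0778]
eef_rot: [-0.0, 1.0, 0.0, 0.0]
wrist_force: [0.5, -0.1, -0.2]
width: 0.0623
gripper_force: 15.0
```

```bash

python3 -m handwheel '[[1,0,0,0.16,0],[1,0,0,0.08,0],[1,0,0,0,0],[1,0,0,0,0]]'
python3 -m handwheel '[[1,0,0,0.04,0],[1,0,0,0,0]]'
python3 -m handwheel '[[1,0,0,0.02,0],[1,0,0,0,0]]'
```

```text
t: 40.65
tool_pos: [0.6003, 0.1208, 0.0658]
eef_rot: [-0.0, 1.0, 0.0, 0.0]
wrist_force: [0.2, -0.1, -1.4]
width: 0.0626
gripper_force: 15.0
t: 40.9
tool_pos: [0.6001, 0.1207, 0.0636]
eef_rot: [-0.0, 1.0, -0.0, -0.0]
wrist_force: [-0.6, -0.2, -0.6]
width: 0.0625
gripper_force: 15.0
t: 41.15
tool_pos: [0.6001, 0.1207, 0.0626]
eef_rot: [-0.0, 1.0, 0.0, -0.0]
wrist_force: [0.6, 0.6, -2.0]
width: 0.0624
gripper_force: 15.0
```

```bash

python3 -m handwheel '[[1,0,0,0.015,0],[1,0,0,0,0]]'
python3 -m handwheel '[[1,0,0,0.015,0],[1,0,0,0,0]]'
```

```text
t: 41.4
tool_pos: [0.6002, 0.1207, 0.062]
eef_rot: [-0.0, 1.0, 0.0, 0.0]
wrist_force: [0.5, -0.3, -1.0]
width: 0.0631
gripper_force: 15.0
t: 41.65
tool_pos: [0.6002, 0.1207, 0.0619]
eef_rot: [-0.0, 1.0, -0.0, 0.0]
wrist_force: [-1.9, -0.7, 4.8]
width: 0.0625
gripper_force: 15.0
```

```bash

python3 -m handwheel '[[1,0,0,-0.01,0],[-0.8,0,0,0,0],[-0.8,0,0,0,0],[-0.8,0,0,0,0]]'
python3 -m handwheel '[[-0.8,0,0,-0.2,0],[-0.8,0,0,-0.6,0],[-0.8,0,0,-0.8,0],[-0.8,0,0,-0.8,0],[-0.8,0,0,-0.4,0],[-0.4,0,0,0,0]]'
python3 -m handwheel '[[-0.4,0.31,-0.8,0,0],[-0.4,0.31,-0.8,0,0],[-0.4,0.31,-0.8,0,0],[-0.4,0.31,-0.8,0,0],[-0.4,0.31,-0.8,0,0],[-0.4,0.31,-0.8,0,0],[-0.4,0.31,-0.8,0,0],[-0.4,0.31,-0.8,0,0]]'
python3 -m handwheel '[[-0.4,0.31,-0.8,0,0],[-0.4,0.31,-0.8,0,0],[-0.4,0.31,-0.8,0,0],[-0.4,0.31,-0.88,0,0],[-0.4,0,0,0,0],[-0.4,0,0,0,0]]'
python3 - <<'E'
from h import *
a=snap('scene');b=snap('top')
A=cv2.resize(b[130:210,262:342],None,fx=5,fy=5,interpolation=2);C=cv2.resize(a[195:275,315:395],None,fx=5,fy=5,interpolation=2)
cv2.imwrite('pics/n3.png',np.hstack([A,C]))
E
```

```text
t: 42.15
tool_pos: [0.6002, 0.1207, 0.0616]
eef_rot: [-0.0, 1.0, 0.0, -0.0]
wrist_force: [0.6, -0.6, 0.2]
width: 0.0821
gripper_force: 0.0
t: 42.9
tool_pos: [0.6012, 0.1209, 0.2033]
eef_rot: [-0.0, 1.0, 0.0, 0.002]
wrist_force: [-0.8, -0.4, -0.7]
width: 0.0768
gripper_force: 0.0
t: 43.9
tool_pos: [0.4745, -0.2003, 0.1997]
eef_rot: [-0.0, 1.0, 0.001, -0.002]
wrist_force: [0.6, -0.0, 0.4]
width: 0.0641
gripper_force: 0.0
t: 44.65
tool_pos: [0.4139, -0.3623, 0.2]
eef_rot: [-0.0, 1.0, 0.001, -0.001]
wrist_force: [0.1, 0.2, -0.1]
width: 0.0642
gripper_force: 0.0
```

View pics/n3.png

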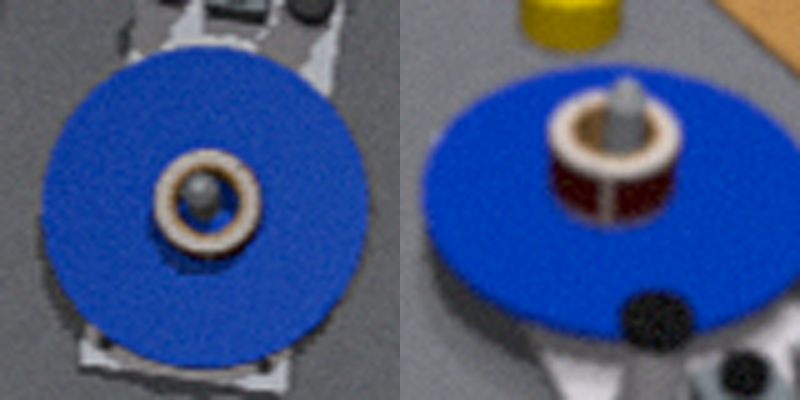

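```bash
python3 -c "
from h import *
for c,tip,roll in(('top',(262+202/5,130+187/5),(262+208/5,130+202/5)),('scene',(315+227/5,195+80/5),(315+215/5,195+133/5))):
    print(c,at_z(c,tip,.114),at_z(c,roll,.086))"
```

```text
top [0.60188684 0.12089148 0.114     ] [0.59799195 0.11885026 0.086     ]
scene [0.59984161 0.12658903 0.114     ] [0.60320314 0.119513   0.086     ]
```

The roll sits down on the disc over the spindle. The spindle is about 2–4 mm toward +y of the bore centre, which is well within the clearance. Now the plate.

```bash

python3 -m handwheel '[[-0.4,-0.02,-0.02,0.8,0],[-0.4,0,0,0.8,0],[-0.4,0,0,0.8,0],[-0.4,0,0,0.8,0],[-0.4,0,0,0.35,0],[-0.4,0,0,0,0],[-0.4,0,0,0,0]]'
python3 -m handwheel '[[-0.4,0,0,0.1,0],[-0.4,0,0,0.1,0],[-0.4,0,0,0,0],[-0.4,0,0,0,0]]'
```

```text
t: 45.62
tool_pos: [0.4168, -0.3649, 0.0256]
eef_rot: [-0.001, 1.0, -0.001, 0.001]
wrist_force: [-0.1, 0.0, 0.3]
width: 0.0642
gripper_force: 0.0
t: 46.12
tool_pos: [0.4155, -0.3644, 0.0142]
eef_rot: [-0.0, 1.0, 0.0, -0.0]
wrist_force: [0.0, 0.0, -0.1]
width: 0.0647
gripper_force: 0.0
```

```bash

python3 -m handwheel '[[-0.4,0,0,0.09,0],[-0.4,0,0,0,0],[-0.4,0,0,0,0]]' 20
python3 -m handwheel '[[1,0,0,0,0],[1,0,0,0,0],[1,0,0,0,0],[1,0,0,0,0],[1,0,0,0,0]]'
python3 -m handwheel '[[1,0,0,-0.1,0],[1,0,0,-0.4,0],[1,0,0,-0.8,0],[1,0,0,-0.8,0],[1,0,0,-0.8,0],[1,0,0,-0.7,0],[1,0,0,0,0],[1,0,0,0,0]]'
```

```text
t: 46.5
tool_pos: [0.4155, -0.3644, 0.0096]
eef_rot: [-0.0, 1.0, 0.0, -0.0]
wrist_force: [0.6, 0.1, -0.5]
width: 0.0641
gripper_force: 0.0
t: 47.12
tool_pos: [0.4155, -0.3644, 0.0097]
eef_rot: [-0.0, 1.0, 0.0, -0.0]
wrist_force: [0.1, -0.2, 0.3]
width: 0.0415
gripper_force: 20.0
t: 48.12
tool_pos: [0.415, -0.3641, 0.1892]
eef_rot: [-0.0, 1.0, 0.0, -0.0]
wrist_force: [-0.9, -1.0, -1.7]
width: 0.0412
gripper_force: 20.0
```

```bash

python3 -m handwheel '[[1,-0.31,0.81,0,0],[1,-0.31,0.81,0,0],[1,-0.31,0.81,0,0],[1,-0.31,0.81,0,0],[1,-0.31,0.81,0,0],[1,-0.31,0.81,0,0],[1,-0.31,0.81,0,0],[1,-0.31,0.81,0,0]]'
python3 -m handwheel '[[1,-0.31,0.81,0,0],[1,-0.31,0.81,0,0],[1,-0.31,0.81,0,0],[1,-0.31,0.81,0,0],[1,0,0,0,0],[1,0,0,0.4,0],[1,0,0,0.3,0],[1,0,0,0,0]]'
python3 -m handwheel '[[1,0,0,0,0],[1,0,0,0,0]]'
python3 - <<'E'
from h import *
a=snap('scene');b=snap('top')
C=cv2.resize(a[165:265,310:410],None,fx=6,fy=6,interpolation=2)
cv2.imwrite('pics/p1.png',C)
E
```

```text
t: 49.12
tool_pos: [0.5384, -0.039, 0.1879]
eef_rot: [-0.0, 1.0, 0.0, -0.002]
wrist_force: [0.8, -0.7, -0.5]
width: 0.0415
gripper_force: 20.0
t: 50.12
tool_pos: [0.5993, 0.1196, 0.1519]
eef_rot: [0.001, 1.0, -0.001, -0.002]
wrist_force: [-0.0, -0.1, -0.2]
width: 0.0415
gripper_force: 20.0
t: 50.38
tool_pos: [0.6017, 0.1216, 0.1554]
eef_rot: [-0.0, 1.0, 0.0, 0.001]
wrist_force: [-0.1, -0.2, -0.4]
width: 0.0413
gripper_force: 20.0
```

View pics/p1.png

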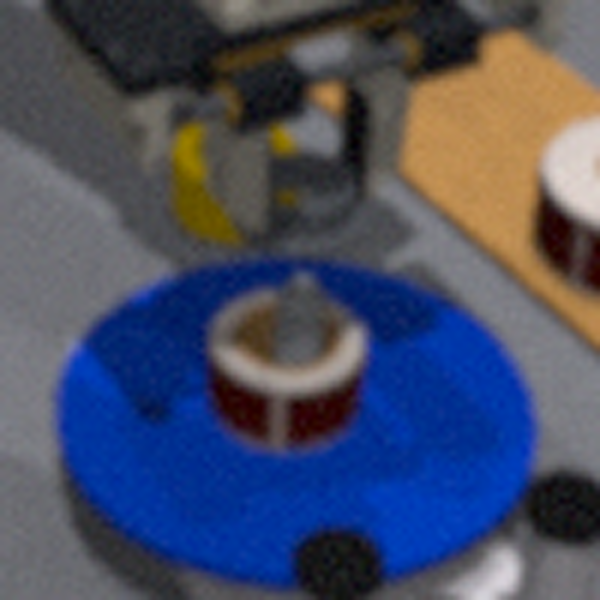

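The plate hangs level above the spindle: the disc's lowest rim point is about (308,238), and the spindle tip is (302,278). They're aligned within the clearance. I'll lower it slowly and watch the force.

```bash

python3 -m handwheel '[[1,0,0,0.3,0],[1,0,0,0.2,0],[1,0,0,0,0],[1,0,0,0,0]]'
python3 -m handwheel '[[1,0,0,0.1,0],[1,0,0,0.1,0],[1,0,0,0,0],[1,0,0,0,0]]'
python3 -m handwheel '[[1,0,0,0.1,0],[1,0,0,0.1,0],[1,0,0,0,0],[1,0,0,0,0]]'
```

```text
t: 50.98
tool_pos: [0.6011, 0.1218, 0.1295]
eef_rot: [-0.0, 1.0, 0.0, -0.0]
wrist_force: [-0.0, 0.3, -0.2]
width: 0.0411
gripper_force: 20.0
t: 51.48
tool_pos: [0.6012, 0.1217, 0.1197]
eef_rot: [-0.0, 1.0, 0.0, -0.0]
wrist_force: [-0.2, -0.8, -0.6]
width: 0.0413
gripper_force: 20.0
t: 51.98
tool_pos: [0.6012, 0.1217, 0.1096]
eef_rot: [-0.0, 1.0, 0.0, -0.0]
wrist_force: [0.0, -0.3, -0.5]
width: 0.0412
gripper_force: 20.0
```

Past the cone with no side force. I'll continue down to the roll.

```bash

python3 -m handwheel '[[1,0,0,0.15,0],[1,0,0,0.1,0],[1,0,0,0.02,0],[1,0,0,0,0],[1,0,0,0,0]]'
python3 -m handwheel '[[1,0,0,0.03,0],[1,0,0,0,0]]'
python3 -m handwheel '[[1,0,0,0.02,0],[1,0,0,0,0]]'
python3 -m handwheel '[[1,0,0,0.015,0],[1,0,0,0,0]]'
```

```text
t: 52.6
tool_pos: [0.6013, 0.1218, 0.0964]
eef_rot: [-0.0, 1.0, 0.0, 0.0]
wrist_force: [0.3, -0.6, -1.2]
width: 0.041
gripper_force: 20.0
t: 52.85
tool_pos: [0.6011, 0.1217, 0.0947]
eef_rot: [-0.0, 1.0, -0.0, -0.0]
wrist_force: [-0.3, -0.0, 0.2]
width: 0.0417
gripper_force: 20.0
t: 53.1
tool_pos: [0.6011, 0.1217, 0.0936]
eef_rot: [-0.0, 1.0, -0.0, -0.0]
wrist_force: [0.0, 0.4, -0.8]
width: 0.0412
gripper_force: 20.0
t: 53.35
tool_pos: [0.6012, 0.1217, 0.0929]
eef_rot: [-0.0, 1.0, -0.0, -0.0]
wrist_force: [1.0, -0.3, -0.3]
width: 0.0412
gripper_force: 20.0
```

```bash

python3 -m handwheel '[[1,0,0,0.015,0],[1,0,0,0,0]]'
python3 -m handwheel '[[1,0,0,0.01,0],[1,0,0,0,0]]'
```

```text
t: 53.6
tool_pos: [0.6012, 0.1217, 0.0927]
eef_rot: [-0.0, 1.0, -0.0, 0.0]
wrist_force: [-2.3, -0.5, 4.8]
width: 0.0412
gripper_force: 20.0
t: 53.85
tool_pos: [0.6013, 0.1217, 0.0927]
eef_rot: [-0.0, 1.0, -0.0, 0.0]
wrist_force: [-3.7, -0.7, 7.8]
width: 0.0417
gripper_force: 20.0
```

```bash

python3 -m handwheel '[[1,0,0,-0.015,0],[-0.4,0,0,0,0],[-0.4,0,0,0,0],[-0.4,0,0,0,0],[-0.4,0,0,0,0]]'
python3 -m handwheel '[[-0.4,0,0,-0.2,0],[-0.4,0,0,-0.5,0],[-0.4,0,0,-0.8,0],[-0.4,0,0,-0.6,0],[-0.4,0,0,0,0]]'
python3 -m handwheel '[[-0.4,0.16,-0.8,0,0],[-0.4,0.16,-0.8,0,0],[-0.4,0.16,-0.8,0,0],[-0.4,0.16,-0.8,0,0],[-0.4,0.16,-0.8,0,0],[-0.4,0.16,-0.8,0,0],[-0.4,0.16,-0.8,0,0],[-0.4,0.16,-0.8,0,0]]'
python3 -m handwheel '[[-0.4,0.16,-0.8,0,0],[-0.4,0.16,-0.8,0,0],[-0.4,0.16,-0.8,0,0],[-0.4,0.16,-0.78,0,0],[-0.4,0,0,0,0],[-0.4,0,0,0,0]]'
python3 - <<'E'
from h import *
a=snap('scene');b=snap('top')
A=cv2.resize(b[130:210,262:342],None,fx=5,fy=5,interpolation=2);C=cv2.resize(a[195:275,315:395],None,fx=5,fy=5,interpolation=2)
cv2.imwrite('pics/p2.png',np.hstack([A,C]))
E
```

```text
t: 54.48
tool_pos: [0.6012, 0.1218, 0.0923]
eef_rot: [-0.0, 1.0, 0.0, -0.0]
wrist_force: [-0.5, 0.6, 0.8]
width: 0.064
gripper_force: 0.0
t: 55.1
tool_pos: [0.6034, 0.1225, 0.2013]
eef_rot: [-0.0, 1.0, 0.001, 0.003]
wrist_force: [-0.1, 0.7, 0.0]
width: 0.0642
gripper_force: 0.0
t: 56.1
tool_pos: [0.5365, -0.1995, 0.1968]
eef_rot: [-0.0, 1.0, 0.0, -0.001]
wrist_force: [0.5, 0.6, -1.0]
width: 0.0645
gripper_force: 0.0
t: 56.85
tool_pos: [0.5053, -0.3565, 0.1967]
eef_rot: [-0.0, 1.0, 0.001, -0.0]
wrist_force: [0.2, -0.5, 0.5]
width: 0.064
gripper_force: 0.0
```

View pics/p2.png

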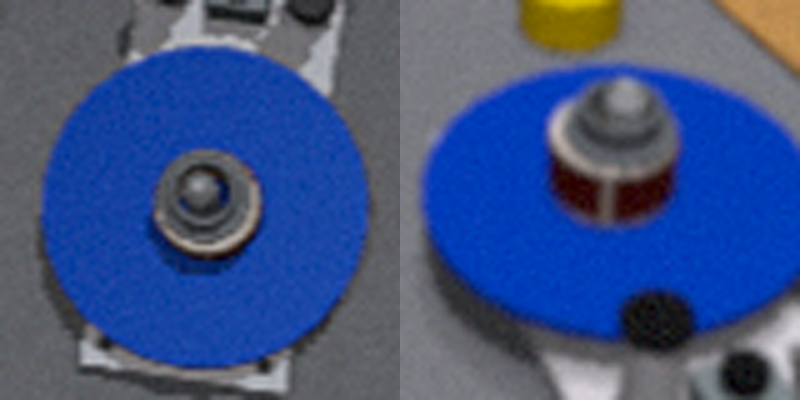

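The plate lies flat on the roll with the spindle through its hub (top panel 202,187). Now the knob.

```bash

python3 -m handwheel '[[-0.4,0,0,0.8,0],[-0.4,0,0,0.8,0],[-0.4,0,0,0.8,0],[-0.4,0,0,0.8,0],[-0.4,0,0,0.3,0],[-0.4,0,0,0.15,0],[-0.4,0,0,0,0],[-0.4,0,0,0,0]]'
python3 -m handwheel '[[-0.4,0,0,0.08,0],[-0.4,0,0,0,0],[-0.4,0,0,0,0]]' 15
```

```text
t: 57.95
tool_pos: [0.5066, -0.358, 0.0165]
eef_rot: [-0.0, 1.0, -0.001, 0.001]
wrist_force: [-0.1, -0.3, 0.9]
width: 0.0642
gripper_force: 0.0
t: 58.32
tool_pos: [0.5056, -0.3574, 0.0111]
eef_rot: [-0.0, 1.0, -0.0, 0.0]
wrist_force: [1.0, 0.6, 0.4]
width: 0.0644
gripper_force: 0.0
```

```bash

python3 -m handwheel '[[-0.4,0,0,0.05,0],[-0.4,0,0,0,0],[-0.4,0,0,0,0]]'
python3 -m handwheel '[[1,0,0,0,0],[1,0,0,0,0],[1,0,0,0,0],[1,0,0,0,0],[1,0,0,0,0]]'
python3 -m handwheel '[[1,0,0,-0.1,0],[1,0,0,-0.4,0],[1,0,0,-0.8,0],[1,0,0,-0.8,0],[1,0,0,-0.8,0],[1,0,0,-0.8,0],[1,0,0,0,0],[1,0,0,0,0]]'
```

```text
t: 58.7
tool_pos: [0.5055, -0.3573, 0.0084]
eef_rot: [-0.0, 1.0, 0.0, -0.0]
wrist_force: [-0.0, 0.1, 0.6]
width: 0.0643
gripper_force: 0.0
t: 59.32
tool_pos: [0.5056, -0.3574, 0.0085]
eef_rot: [-0.0, 1.0, -0.0, 0.0]
wrist_force: [0.2, -0.0, 0.3]
width: 0.0412
gripper_force: 15.0
t: 60.32
tool_pos: [0.5053, -0.3574, 0.1942]
eef_rot: [-0.0, 1.0, -0.0, 0.0]
wrist_force: [0.0, 0.2, -0.7]
width: 0.0412
gripper_force: 15.0
```

```bash

python3 -m handwheel '[[1,-0.16,0.8,0,0],[1,-0.16,0.8,0,0],[1,-0.16,0.8,0,0],[1,-0.16,0.8,0,0],[1,-0.16,0.8,0,0],[1,-0.16,0.8,0,0],[1,-0.16,0.8,0,0],[1,-0.16,0.8,0,0]]'
python3 -m handwheel '[[1,-0.16,0.8,0,0],[1,-0.16,0.8,0,0],[1,-0.16,0.8,0,0],[1,-0.16,0.8,0,0],[1,0,0,0,0],[1,0,0,0.5,0],[1,0,0,0.4,0],[1,0,0,0,0]]'
python3 -m handwheel '[[1,0,0,0,0],[1,0,0,0,0]]'
python3 - <<'E'
from h import *
a=snap('scene')
C=cv2.resize(a[165:265,310:410],None,fx=6,fy=6,interpolation=2)
cv2.imwrite('pics/q1.png',C)
E
```

```text
t: 61.32
tool_pos: [0.5683, -0.036, 0.1921]
eef_rot: [-0.0, 1.0, 0.0, -0.001]
wrist_force: [0.8, -0.2, -0.6]
width: 0.0414
gripper_force: 15.0
t: 62.32
tool_pos: [0.5991, 0.1213, 0.1457]
eef_rot: [0.0, 1.0, -0.001, -0.003]
wrist_force: [-1.1, -1.0, -0.0]
width: 0.0413
gripper_force: 15.0
t: 62.58
tool_pos: [0.6019, 0.1227, 0.1494]
eef_rot: [-0.0, 1.0, 0.0, 0.001]
wrist_force: [0.4, -0.8, -0.7]
width: 0.0414
gripper_force: 15.0
```

View pics/q1.png

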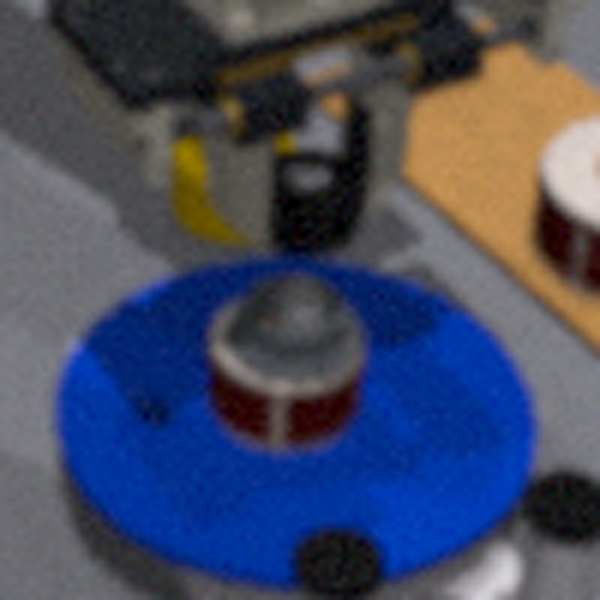

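The knob is centred above the spindle tip, at column about 310 against 302. I've now viewed 15 pictures, one over the limit of 14, so I'll check the rest by force and numbers only. Lowering the knob.

```bash

python3 -m handwheel '[[1,0,0,0.3,0],[1,0,0,0.15,0],[1,0,0,0,0],[1,0,0,0,0]]'
python3 -m handwheel '[[1,0,0,0.1,0],[1,0,0,0.06,0],[1,0,0,0,0],[1,0,0,0,0]]'
python3 -m handwheel '[[1,0,0,0.08,0],[1,0,0,0,0],[1,0,0,0,0]]'
```

```text
t: 63.12
tool_pos: [0.6012, 0.1228, 0.1259]
eef_rot: [-0.0, 1.0, 0.0, -0.0]
wrist_force: [-0.7, 0.0, 0.2]
width: 0.0414
gripper_force: 15.0
t: 63.62
tool_pos: [0.6012, 0.1227, 0.118]
eef_rot: [-0.0, 1.0, 0.0, 0.0]
wrist_force: [0.2, 0.0, -1.0]
width: 0.0413
gripper_force: 15.0
t: 64.0
tool_pos: [0.6011, 0.1227, 0.1139]
eef_rot: [-0.0, 1.0, 0.0, -0.0]
wrist_force: [0.6, 0.4, -0.4]
width: 0.0415
gripper_force: 15.0
```

```bash

python3 -m handwheel '[[1,0,0,0.05,0],[1,0,0,0,0]]'
python3 -m handwheel '[[1,0,0,0.025,0],[1,0,0,0,0]]'
python3 -m handwheel '[[1,0,0,0.015,0],[1,0,0,0,0]]'
```

```text
t: 64.25
tool_pos: [0.601, 0.1226, 0.1112]
eef_rot: [-0.0, 1.0, -0.0, -0.0]
wrist_force: [-0.3, 0.4, -0.7]
width: 0.0413
gripper_force: 15.0
t: 64.5
tool_pos: [0.6011, 0.1227, 0.1101]
eef_rot: [-0.0, 1.0, -0.0, -0.0]
wrist_force: [0.8, -0.2, -0.7]
width: 0.041
gripper_force: 15.0
t: 64.75
tool_pos: [0.6012, 0.1227, 0.1095]
eef_rot: [-0.0, 1.0, 0.0, 0.0]
wrist_force: [-0.6, 0.6, -0.3]
width: 0.0415
gripper_force: 15.0
```

```bash

python3 -m handwheel '[[1,0,0,0.015,0],[1,0,0,0,0]]'
python3 -m handwheel '[[1,0,0,0.01,0],[1,0,0,0,0]]'
```

```text
t: 65.0
tool_pos: [0.6014, 0.1228, 0.1094]
eef_rot: [-0.0, 1.0, -0.0, 0.0]
wrist_force: [-2.2, -1.1, 5.1]
width: 0.0411
gripper_force: 15.0
t: 65.25
tool_pos: [0.6015, 0.1227, 0.1094]
eef_rot: [-0.0, 1.0, -0.0, 0.0]
wrist_force: [-2.9, -1.2, 8.1]
width: 0.0413
gripper_force: 15.0
```

Contact came at the expected height, with the knob underside at 0.104 m. I'll release, retract and check by numbers.

```bash

python3 -m handwheel '[[1,0,0,-0.015,0],[-0.4,0,0,0,0],[-0.4,0,0,0,0],[-0.4,0,0,0,0],[-0.4,0,0,0,0]]'
python3 -m handwheel '[[-0.4,0,0,-0.2,0],[-0.4,0,0,-0.6,0],[-0.4,0,0,-0.8,0],[-0.4,0,0,-0.6,0],[-0.4,0.5,-0.7,0,0],[-0.4,0.5,-0.7,0,0],[-0.4,0.5,-0.7,0,0],[-0.4,0.5,-0.7,0,0]]'
python3 -m handwheel '[[-0.4,0,0,0,0],[-0.4,0,0,0,0],[-0.4,0,0,0,0]]'
python3 - <<'E'
from h import *
a=snap('scene','end_s.png');b=snap('top','end_t.png')
for n,P in dict(lock_knob_mid=(.6015,.1225,.116),press_plate_mid=(.6015,.122,.095),new_roll_mid=(.602,.121,.068),old_roll_mid=(.5815,-.1403,.024),big_roll_mid=(.533,.355,.028),cleaner=(.72,.29,0),driver=(.366,-.033,0)).items():
  for c in('scene','top'):
    print(n,c,np.round(proj(c,P),1),[(np.round(d['location'],1).tolist(),round(d['conf'],2)) for d in ctrl.landmark_of(n,c)[:3]])
print(ctrl.get_obs()['t'])
E
```

```text
t: 65.88
tool_pos: [0.6011, 0.1227, 0.1088]
eef_rot: [-0.0, 1.0, 0.0, -0.0]
wrist_force: [1.0, 0.5, 0.8]
width: 0.064
gripper_force: 0.0
t: 66.88
tool_pos: [0.5007, -0.0184, 0.2198]
eef_rot: [-0.0, 1.0, -0.0, 0.001]
wrist_force: [-0.0, -0.9, -0.4]
width: 0.064
gripper_force: 0.0
t: 67.25
tool_pos: [0.5021, -0.016, 0.2194]
eef_rot: [-0.001, 1.0, 0.0, 0.0]
wrist_force: [0.5, 0.6, 0.6]
width: 0.0645
gripper_force: 0.0
lock_knob_mid scene [359.3 211.2] [([361.8, 208.0], 0.65)]
lock_knob_mid top [301.8 167.4] [([304.9, 170.9], 0.59), ([303.7, 163.4], 0.5)]
press_plate_mid scene [358.7 218. ] [([359.3, 220.1], 0.47), ([152.7, 270.5], 0.46)]
press_plate_mid top [302.4 168.7] [([302.7, 167.9], 0.39)]
new_roll_mid scene [357.9 226.7] [([350.5, 194.1], 0.58), ([356.5, 226.7], 0.52), ([432.6, 167.4], 0.52)]
new_roll_mid top [303.2 170.1] [([175.5, 237.5], 0.84), ([244.1, 284.1], 0.6), ([275.1, 230.4], 0.55)]
old_roll_mid scene [255.5 268.5] []
old_roll_mid top [387.9 180.4] []
big_roll_mid scene [416.6 199. ] [([414.3, 203.3], 0.71)]
big_roll_mid top [227.7 193.1] [([227.7, 193.1], 0.92)]
cleaner scene [439.6 255.6] [([443.3, 256.2], 0.57)]
cleaner top [252.6 136.5] [([250.7, 131.7], 0.96)]
driver scene [268.4 211.8] [([269.0, 213.4], 0.8)]
driver top [352.1 249.4] [([353.9, 245.6], 0.52)]
68.05
```

```bash
python3 -c "
from workcell import ctrl
print(ctrl.close_job())"
```

```text
the job is handed in; nothing more can be done
None
```

The label roll is changed and the job is handed in at about 68 s, but I viewed 15 pictures (limit 14), so after releasing the knob I checked by contact force and network detections only; the old roll, last seen upright in the bin, wasn't detected in that final check.

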